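# Extend the telescopic inspection mirror to its second stop and hold it

### The arm

A 6-joint arm with a two-finger parallel gripper is mounted at the origin on the work surface. World frame = base frame: x ahead of the robot, y to its left, z up, the work surface at z = 0. Lengths are in m, angles in rad, forces in N, time in s.
With the tool pointing down it reaches from about 0.3 to 0.775 m from the base axis. Payload 14.6 kg.
Tool frame: the origin (TCP) lies midway between the tips of the shut fingers; the grasp point (between the pads) lies 19 mm behind it (ctrl.grip_depth is the distance from the TCP to the grasp point, in m); z points along the fingers, x is the direction in which the jaws open and shut, and the axes are right-handed (so a half turn about z gives the same grasp; the last joint's range is limited). The gripper opens to 94 mm and grips with 3 to 60 N. Pads are 16 mm wide; open, the fingers measure 119 mm over their backs; the gripper's body (75 mm by 177 mm) begins 78 mm behind the grasp point.
Start: joints at [1.213, 0.3, 1.521, -0, 1.321, -0.067], TCP at [0.158, 0.527, 0.175] pointing down, gripper open.
Joint ranges: [-3.03, 3.03], [-0.79, 2.21], [0.23, 2.52], [-1.04, 4.18], [0, 3.07], [-2.55, 2.55]. Speed limits (rad/s): [2.22, 2.22, 2.57, 3.14, 3.14, 3.14].

### API

Orientations are given as [roll, pitch, yaw] about the fixed x, y, z axes, in that order (R = Rz(yaw) Ry(pitch) Rx(roll)).
In Python, from station import ctrl gives the robot as it stands.
- The arm moves only by the tool play_rows, never from a script. Its argument "steps" is a list that holds one entry, the list of rows, each a list of 7 numbers: the shift along the tool's x, y, z in cm, then the turn, a rotation vector about the tool's x, y, z in rad, then the opening, from 0 (shut) to 1 (fully open). In form: [[[x, y, z, ax, ay, az, hand], ...]]. A call has 1 to 20 rows; each row is the pose to reach, as a shift and turn from the pose measured when the call began, along the tool's axes at that moment; what a row does not reach only later rows make up. A row lasts 1/12 s, in which the tool goes at most 41.7 mm and 7.16 degrees, less where a joint would pass 70% of its speed; a pose out of reach is approached as far as the arm can. A call with a gripper value outside its range is refused whole. The fingers move at their own pace and stop on an object; "force" is the grip in N (left out, the last holds). Time passes only in rows, so rows that repeat a pose let the fingers close. It gives the time, the measured TCP pose, the force and the opening at its end, in the units of the state.
- ctrl.get_obs(): the state, without advancing time (a new reading comes with each control period).
- ctrl.camera(name): name is "side" or "top" or "wrist"; returns a dict with "frame" (400x640x3 uint8, blue, green, red), "fovy" (degrees; the focal length in pixels is half the picture's height over the tangent of half this angle, whatever the lens; pixels are square), "cx", "cy" (the principal point, pixels), "world_to_cam" (4x4, takes a point from world to camera coordinates). Camera axes: x right, y up, looking along -z (the intrinsics and any distortion apply to the point x, -y, -z); pixel columns grow to the right and rows downward; lengths in m; the calibration is good to about 2 mm. A picture is of the moment at which its call begins. There is no depth.
- ctrl.hand_in(): hands the job in, once; it reports no verdict.
The state is a dict: "time_s": time; "qpos": joint angles; "joint_vel": joint speeds; "tau": joint torques, N m; "ee_pos": TCP position; "eef_rot": TCP orientation; "force": force on the tool from outside, world axes, zero at the start; "moment": the same for the moment, N m; "grip_width": finger opening in m.
Only numpy, scipy, OpenCV 4.12 (cv2) and the standard library are available. Lean on these libraries where they do the work, as an engineer would, in place of code of your own. Each camera call takes 0.05 s, during which the arm holds its last target. There are 200 camera calls.

### The job

At the bottling bench, press the release button of the telescopic inspection mirror fully down, then take the neck of the mirror rod just behind its round flange and pull the mirror straight out, past the first stop, all the way to the second stop. Finish while holding it there fully extended: the rod springs back if let go, so the program ends with the gripper still holding the rod. Do not knock over or push aside the bottle, the jar or the loose pump cap standing around it.

Things in the scene. Friction and masses are not known exactly. Their poses are not given: they have to be found in the camera images.
- mirror_base: telescopic inspection mirror, screwed to the bench: dark foot 200 x 75 x 8 mm, two posts, level aluminium barrel 32 mm in diameter, 180 mm long, axis 80 mm up. Origin on the bench under the barrel's middle; x runs along the barrel to the mirror, the direction to pull; z up. A black block (36 mm wide, 100 mm high) sits on the rear at x -85 to -43 mm; the mouth is at x +90 mm
- button_top (a point): centre of the top face of the release button: round, grey, 22 mm in diameter, on the black block at the barrel's rear (x -64 mm of mirror_base), 110 mm above the bench when up. Press straight down: 7 mm travel against about 3 N; it stays down by itself. While it is up the rod is locked; it is free once down by about 4 mm
- release (a joint): travel of the release button in m: 0 up (locked), 0.007 fully down (released)
- grip (a point): middle of the rod's bare round steel neck, the place to grip: 16 mm in diameter, axis level, 80 mm above the bench, x along the pull direction. 17 mm ahead begins the black pull flange (30 mm in diameter, 12 mm thick), 19 mm behind the 24 mm tube. 75 mm ahead is the centre of the round tilted mirror (56 mm in diameter, top 100 mm up). Moves with the rod
- section2 (a joint): how far the thin mirror rod is drawn out of the middle tube, in m: 0 in, 0.060 at its end. It comes first, against a spring of 3 to 4 N; its end is the first stop.
- section1 (a joint): how far the middle tube (24 mm) is drawn out of the barrel, in m: 0 in, 0.060 at its end. It follows after the first stop when pulled on harder, against a spring of 8 to 9 N; its end is the second stop, with the rod 120 mm further out than at the start. Both spring back in when let go.
- bottle: bystander: milky bottle with a white cap, 54 mm in diameter, 140 mm tall, upright; origin at the centre of its underside
- jar: bystander: short brown jar, 60 mm in diameter, 60 mm tall, upright; origin at the centre of its underside
- pump_cap: bystander: loose white pump cap, 32 mm in diameter, 45 mm tall, upright; origin at the centre of its underside

How it is judged:
On the way, in this order (a step that is already met when the one before it is completed fails the run):
1. the release button is pressed down (value of joint release above 0.0045 m and value of joint section2 below 0.02 m), for 0.1 s.
2. the rod is drawn out to the second stop by the gripper (value of joint each of section2, section1 above 0.056 m and contact force between the fingers and section2 above 2 N), for 0.3 s.
At the end, for the whole second after the job is handed in: The button is down (at least 4.5 of its 7 mm); both sections are out by more than 56 of their 60 mm and at rest (under 20 mm/s); the gripper's fingers still hold the rod (contact force above 2 N) through the last second (all of step 2 and value of joint release above 0.0045 m and linear speed of section2 below 0.02 m/s); the arm keeps its last pose, push and grip.
It fails at once if the bottle is knocked over or shifted by more than 30 mm (distance of bottle from where it was at the start of the episode above 0.03 m or angle between bottle's own z axis and vertical above 0.4 rad).
It fails at once if the jar is knocked over or shifted by more than 30 mm (distance of jar from where it was at the start of the episode above 0.03 m or angle between jar's own z axis and vertical above 0.4 rad).
It fails at once if the pump cap is knocked over or shifted by more than 30 mm (distance of pump_cap from where it was at the start of the episode above 0.03 m or angle between pump_cap's own z axis and vertical above 0.4 rad).
It also fails if it takes over 48 s, if anything falls off the work surface, if the arm or the gripper's body presses on something with over 40 N, if the wrist force passes 120 N, or if a joint passes its speed limit or range.

## Working session

There is one attempt and no reset: what is moved stays moved. The work goes in short steps, Python scripts to look and compute and a tool call to move; the robot and the scene stay as the last step left them, time stands still between calls to the robot, and variables do not carry over. Pictures are saved under pics/ and viewed, about 8 in all and at most 12, crops included, and the job is handed in when it is done.

Besides the shell and the picture viewer there is one more tool, called after ">>>" by a JSON object that holds its "op" and its "data". play_rows: Moves the arm, as the interface text tells. Its arguments: {"type":"object","properties":{"steps":{"type":"array"},"force":{"type":"number"}},"required":["steps"]}

```bash
mkdir -p pics
cat > h.py <<'E'
import numpy as np,cv2,json
from station import ctrl
def snap(n,f):
    c=ctrl.camera(n); cv2.imwrite(f'pics/{f}.png',c['frame'])
    np.savez(f'pics/{f}.npz',**{k:c[k] for k in c}); return c
def ray(f,u,v):
    c=np.load(f'pics/{f}.npz',allow_pickle=True); F=200/np.tan(np.radians(float(c['fovy']))/2)
    T=c['world_to_cam'];R=T[:3,:3];o=-R.T@T[:3,3]
    d=R.T@np.array([(u-float(c['cx']))/F,-(v-float(c['cy']))/F,-1]);return o,d
def atz(f,u,v,z):
    o,d=ray(f,u,v);return o+d*(z-o[2])/d[2]
def proj(f,p):
    c=np.load(f'pics/{f}.npz',allow_pickle=True); F=200/np.tan(np.radians(float(c['fovy']))/2)
    q=c['world_to_cam']@np.append(p,1);return float(c['cx'])-F*q[0]/q[2],float(c['cy'])+F*q[1]/q[2]
E
python3 - <<'E'
from h import *
for n in('side','top','wrist'):
    c=snap(n,n+'1');print(n,[(k,c[k]) for k in c if k!='frame'])
print(ctrl.get_obs())
E
```

```text
side [('fovy', 48.51762055463898), ('cx', 325.0981992441214), ('cy', 200.59030969766673), ('world_to_cam', array([[ 0.96818718, -0.25016757,  0.00545586, -0.54721902],
       [ 0.16975493,  0.67268442,  0.72019368, -0.25440332],
       [-0.18383918, -0.69635613,  0.69375161, -0.50518591],
       [ 0.        ,  0.        ,  0.        ,  1.        ]]))]
top [('fovy', 54.75065476683481), ('cx', 319.21370864571145), ('cy', 199.32775463845573), ('world_to_cam', array([[-0.01562362, -0.99984041,  0.00866357,  0.13948347],
       [ 0.99492102, -0.01468387,  0.09958184, -0.60495419],
       [-0.09943873,  0.0101754 ,  0.99499166, -0.69156721],
       [ 0.        ,  0.        ,  0.        ,  1.        ]]))]
wrist [('fovy', 68.45399516563141), ('cx', 317.4353344414913), ('cy', 197.2964911025719), ('world_to_cam', array([[ 2.86720601e-01,  9.58014166e-01, -3.94220145e-04,
        -5.49174364e-01],
       [-9.31701254e-01,  2.78749677e-01, -2.32876344e-01,
         2.36015761e-02],
       [-2.22988947e-01,  6.71377407e-02,  9.72506274e-01,
        -3.89097129e-01],
       [ 0.00000000e+00,  0.00000000e+00,  0.00000000e+00,
         1.00000000e+00]]))]
{'time_s': 0.15, 'qpos': array([ 1.21339819e+00,  3.00331214e-01,  1.52144061e+00, -1.91114221e-05,
        1.32066276e+00, -6.65768600e-02]), 'joint_vel': array([-5.14491015e-04, -2.56376027e-03, -3.69977599e-03,  5.46840300e-07,
        3.31479341e-04,  1.24777607e-03]), 'tau': array([ 6.53351126e-04, -5.31969023e+01, -3.52808869e+01,  7.07202335e-02,
        2.37644557e-02, -1.07329950e-04]), 'ee_pos': array([0.15762602, 0.52670121, 0.17412249]), 'eef_rot': array([-3.14155511e+00,  8.41295134e-04,  1.27997980e+00]), 'force': array([0.53451736, 0.06948221, 0.39042128]), 'moment': array([ 0.00187126, -0.01241481,  0.00506153]), 'grip_width': 0.09384624308345457}
```

View pics/top1.png

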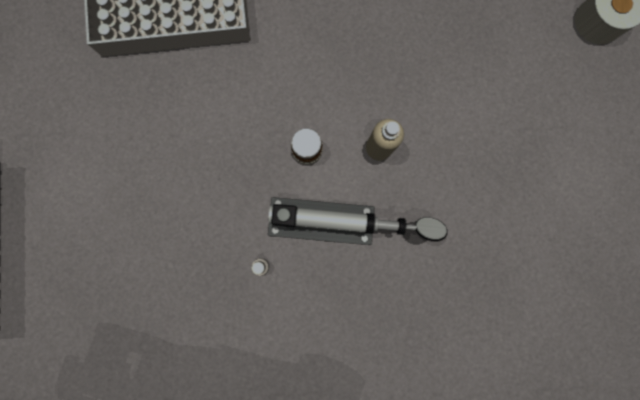

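View pics/side1.png

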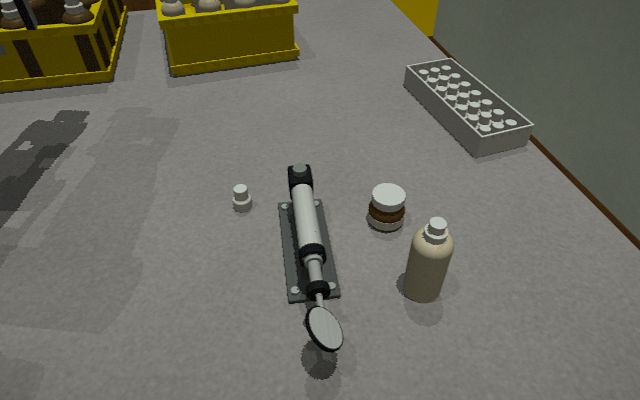

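The top view shows the button at about (284,214), the barrel running right to its mouth at about (372,223), the flange at (402,226) and the mirror at (431,229). The jar is at (306,143), the bottle at (388,133) and the cap at (259,267). I'll enlarge this area.

Run:
```python
from h import *
a=cv2.imread('pics/top1.png')[180:260,250:460];cv2.imwrite('pics/c1.png',cv2.resize(a,None,fx=3.8,fy=3.8,interpolation=cv2.INTER_CUBIC))
for n,u,v,z in [('button',284,214,.11),('mouth',372,223,.08),('flange',402,226,.08),('mirror',431,229,.08),('jar',306,143,.06),('bottle',392,129,.14),('cap',259,267,.045)]:
    print(n,atz('top1',u,v,z).round(3))
for n,u,v,z in [('button',300,168,.11),('flange',318,289,.08),('mirror',324,328,.08),('jar',389,193,.06),('bottle',437,224,.14),('cap',240,188,.045)]:
    print(n,atz('side1',u,v,z).round(3))
```

```text
button [0.575 0.19  0.11 ]
mouth [0.56 0.04 0.08]
flange [ 0.554 -0.011  0.08 ]
mirror [ 0.548 -0.061  0.08 ]
jar [0.707 0.153 0.06 ]
bottle [0.708 0.012 0.14 ]
cap [0.485 0.24  0.045]
button [0.574 0.188 0.11 ]
flange [ 0.554 -0.009  0.08 ]
mirror [ 0.547 -0.062  0.08 ]
jar [0.709 0.153 0.06 ]
bottle [0.708 0.007 0.14 ]
cap [0.482 0.239 0.045]
```

View pics/c1.png

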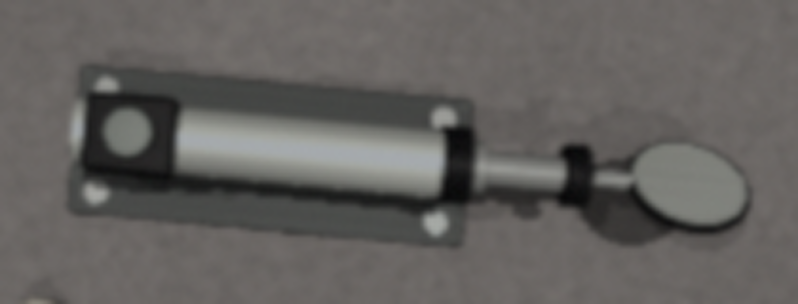

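Both views agree within 3 mm. The button is at (0.5745, 0.189), the pull direction is about (-0.107, -0.994), and the grip is at about (0.5565, 0.013). Next I move above the button with the fingers shut.

>>> {"op": "play_rows", "data": {"steps": [[[-3,7,1,0,0,0.2,0],[-7,17,1.5,0,0,0.45,0],[-11,27,2,0,0,0.7,0],[-15,37,2.4,0,0,0.95,0],[-18,44,2.4,0,0,1.2,0],[-20.4,49.65,2.4,0,0,1.387,0],[-20.4,49.65,2.4,0,0,1.387,0],[-20.4,49.65,2.4,0,0,1.387,0],[-20.4,49.65,2.4,0,0,1.387,0],[-20.4,49.65,2.4,0,0,1.387,0],[-20.4,49.65,2.4,0,0,1.387,0],[-20.4,49.65,2.4,0,0,1.387,0],[-20.4,49.65,2.4,0,0,1.387,0],[-20.4,49.65,2.4,0,0,1.387,0],[-20.4,49.65,2.4,0,0,1.387,0],[-20.4,49.65,2.4,0,0,1.387,0],[-20.4,49.65,2.4,0,0,1.387,0],[-20.4,49.65,2.4,0,0,1.387,0]]], "force": 40}}

```text
time_s: 1.65
ee_pos: [0.5741, 0.1899, 0.1505]
eef_rot: [3.141, 0.0, -0.106]
force: [0.6, -0.0, -0.1]
grip_width: 0.0007
```

Run:
```python
from h import *
c=snap('wrist','w2');o=ctrl.get_obs();print(o['ee_pos'],o['eef_rot'],o['force'],o['grip_width'],o['time_s'])
print(proj('w2',[.5745,.189,.11]),proj('w2',[.554,-.01,.08]))
```

```text
[0.57420595 0.18981769 0.15060187] [ 3.14093869e+00 -1.05879460e-04 -1.05567855e-01] [0.19010395 0.67340909 0.82666472] 0.0004974556585800924 1.7
(np.float64(318.58942189647547), np.float64(205.80335238263407)) (np.float64(318.8337754937242), np.float64(368.48666592501155))
```

View pics/w2.png

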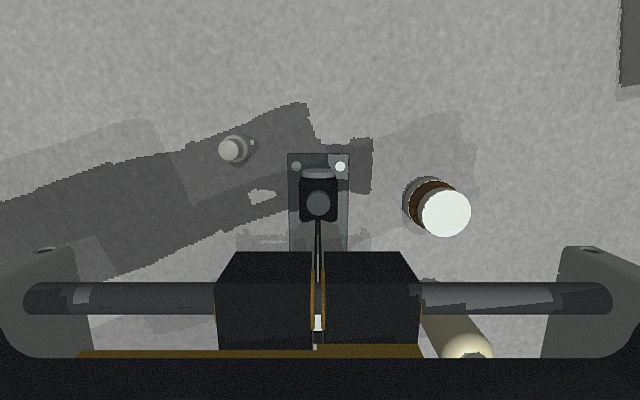

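The wrist view shows the button at (318,203), against a prediction of (319,206), so the fingers are lined up. Pressing now.

>>> {"op": "play_rows", "data": {"steps": [[[0,0,2.5,0,0,0,0],[0,0,3.6,0,0,0,0],[0,0,4,0,0,0,0],[0,0,4.3,0,0,0,0],[0,0,4.6,0,0,0,0],[0,0,4.8,0,0,0,0],[0,0,4.85,0,0,0,0],[0,0,4.85,0,0,0,0],[0,0,4.85,0,0,0,0],[0,0,4.85,0,0,0,0],[0,0,4.85,0,0,0,0]]]}}

```text
time_s: 2.62
ee_pos: [0.5743, 0.1898, 0.1023]
eef_rot: [3.141, -0.0, -0.106]
force: [-0.2, 0.5, 0.8]
grip_width: 0.0002
```

>>> {"op": "play_rows", "data": {"steps": [[[0,0,0.1,0,0,0,0],[0,0,0.2,0,0,0,0],[0,0,0.2,0,0,0,0],[0,0,0.2,0,0,0,0]]]}}

```text
time_s: 2.95
ee_pos: [0.5743, 0.1898, 0.1002]
eef_rot: [3.141, -0.0, -0.106]
force: [0.1, -0.6, -0.7]
grip_width: 0.0004
```

Run:
```python
from h import *
snap('side','s3');o=ctrl.get_obs();print(o['ee_pos'],o['force'])
a=cv2.imread('pics/s3.png')[120:220,230:380];cv2.imwrite('pics/c3.png',cv2.resize(a,None,fx=4,fy=4,interpolation=cv2.INTER_CUBIC))
```

```text
[0.57430196 0.18978325 0.10032511] [ 0.4285976   0.01809402 -0.7388308 ]
```

View pics/c3.png

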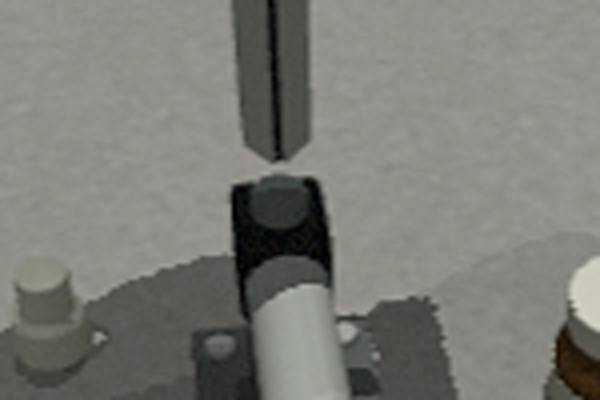

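The crop shows the shut fingertips at about (299.5,160), up and behind the button at (299.5,170), so they aren't touching it. That contradicts the measured TCP, so I'll triangulate the tip.

Run:
```python
from h import *
snap('top','t3');snap('wrist','w3')
p=[.5743,.1898,.1003];print(proj('s3',p),proj('t3',p),proj('w3',p))
for f in('side1','s3','top1','t3'):print(f,np.load(f'pics/{f}.npz')['world_to_cam'][:3,3],np.load(f'pics/{f}.npz')['cx'])
T=np.load('pics/w3.npz')['world_to_cam'];print(-T[:3,:3].T@T[:3,3]); T=np.load('pics/w2.npz')['world_to_cam'];print(-T[:3,:3].T@T[:3,3])
a=cv2.imread('pics/t3.png')[150:290,220:420];b=cv2.imread('pics/w3.png')[100:300,200:440]
a=cv2.resize(a,(600,420));b=cv2.resize(b,(504,420))
cv2.imwrite('pics/c4.png',cv2.resize(np.hstack([a[:,60:360],b[:,:500]]),None,fx=1,fy=1))
```

```text
(np.float64(299.97107368525155), np.float64(172.25064394970875)) (np.float64(284.3531722603068), np.float64(215.0714292431655)) (np.float64(318.1204370978099), np.float64(218.9060578010137))
side1 [-0.54721902 -0.25440332 -0.50518591] 325.0981992441214
s3 [-0.54721902 -0.25440332 -0.50518591] 325.0981992441214
top1 [ 0.13948347 -0.60495419 -0.69156721] 319.21370864571145
t3 [ 0.13948347 -0.60495419 -0.69156721] 319.21370864571145
[0.58083657 0.25635875 0.30991949]
[0.58072012 0.25647547 0.36014431]
```

View pics/c4.png

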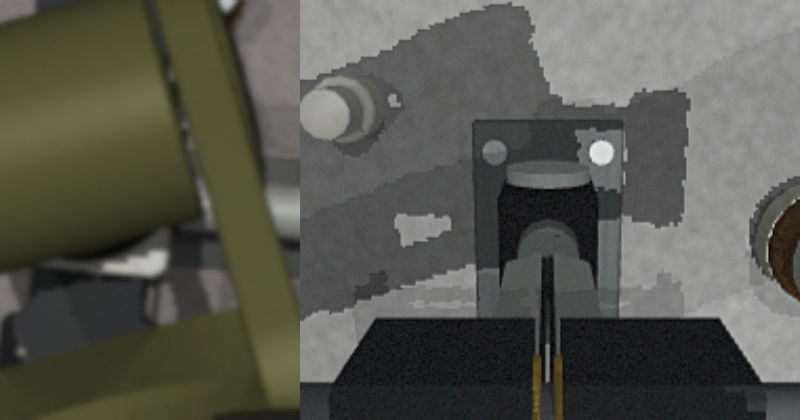

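Run:
```python
from h import *
for n,p in [('cap',[.4835,.2395,.045]),('jar',[.708,.153,.06]),('but',[.5745,.189,.11])]:
  print(n,[tuple(np.round(proj('w2',np.array(p)-[0,0,dz]),1)) for dz in(0,.01,.02)])
o1,d1=ray('s3',299.5,160);o2,d2=ray('w3',317.6,219)
s=np.linalg.lstsq(np.c_[d1,-d2],o2-o1,rcond=None)[0];print(o1+d1*s[0],o2+d2*s[1])
for z in(.1,.11,.115,.12):print(z,proj('s3',[.5743,.1898,z]),atz('s3',299.5,160,z))
```

```text
cap [(np.float64(228.4), np.float64(152.9)), (np.float64(231.1), np.float64(152.1)), (np.float64(233.6), np.float64(151.4))]
jar [(np.float64(446.8), np.float64(213.3)), (np.float64(442.9), np.float64(210.7)), (np.float64(439.2), np.float64(208.2))]
but [(np.float64(318.6), np.float64(205.8)), (np.float64(318.6), np.float64(202.9)), (np.float64(318.5), np.float64(200.3))]
[0.57548871 0.19562346 0.11926117] [0.57453224 0.19578515 0.11924143]
0.1 (np.float64(299.97775937418913), np.float64(172.40175948000874)) [0.5798892  0.21930327 0.1       ]
0.11 (np.float64(299.7526533897608), np.float64(167.31372584152354)) [0.57760455 0.2070092  0.11      ]
0.115 (np.float64(299.63833419944825), np.float64(164.72978793639857)) [0.57646223 0.20086217 0.115     ]
0.12 (np.float64(299.5228127782487), np.float64(162.11867620375492)) [0.57531991 0.19471513 0.12      ]
```

Triangulation puts the real tip at about (0.575, 0.196, 0.119), some 2 cm higher than the reported TCP. I'll go down in small steps and watch the force.

>>> {"op": "play_rows", "data": {"steps": [[[0,0.3,0.3,0,0,0,0],[0,0.3,0.6,0,0,0,0],[0,0.3,0.8,0,0,0,0],[0,0.3,1.0,0,0,0,0],[0,0.3,1.2,0,0,0,0],[0,0.3,1.2,0,0,0,0],[0,0.3,1.2,0,0,0,0]]]}}

```text
time_s: 3.68
ee_pos: [0.574, 0.1868, 0.0882]
eef_rot: [3.141, -0.0, -0.105]
force: [0.3, -0.8, 0.2]
grip_width: 0.0003
```

>>> {"op": "play_rows", "data": {"steps": [[[0,0,0.1,0,0,0,0],[0,0,0.2,0,0,0,0],[0,0,0.3,0,0,0,0],[0,0,0.3,0,0,0,0],[0,0,0.3,0,0,0,0]]]}}

```text
time_s: 4.1
ee_pos: [0.574, 0.1868, 0.0852]
eef_rot: [3.141, -0.0, -0.105]
force: [-0.1, 0.3, 0.2]
grip_width: 0.0004
```

Run:
```python
from h import *
snap('side','s5');o=ctrl.get_obs();print(o['ee_pos'],o['force'],o['time_s'])
a=cv2.imread('pics/s5.png')[120:220,230:380];cv2.imwrite('pics/c5.png',cv2.resize(a,None,fx=4,fy=4,interpolation=cv2.INTER_CUBIC))
```

```text
[0.57397164 0.18680559 0.08525659] [ 0.33339748 -0.0670668  -0.45379257] 4.15
```

View pics/c5.png

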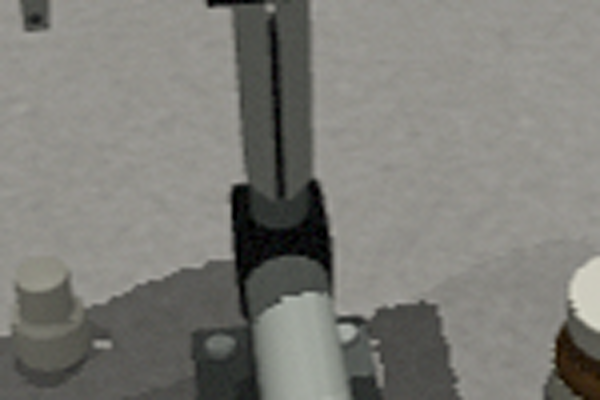

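The tip now appears at (299.5,170), right at the button top, but the force is still about 0. Continuing down.

>>> {"op": "play_rows", "data": {"steps": [[[0,0,0.1,0,0,0,0],[0,0,0.2,0,0,0,0],[0,0,0.3,0,0,0,0],[0,0,0.3,0,0,0,0],[0,0,0.3,0,0,0,0]]]}}

```text
time_s: 4.57
ee_pos: [0.5739, 0.1868, 0.0822]
eef_rot: [3.141, -0.0, -0.106]
force: [0.1, 1.1, -0.3]
grip_width: 0.0004
```

>>> {"op": "play_rows", "data": {"steps": [[[0,0,0.1,0,0,0,0],[0,0,0.2,0,0,0,0],[0,0,0.3,0,0,0,0],[0,0,0.3,0,0,0,0],[0,0,0.3,0,0,0,0]]]}}

```text
time_s: 4.98
ee_pos: [0.5739, 0.1868, 0.0791]
eef_rot: [3.141, -0.0, -0.106]
force: [-0.6, -0.1, -0.5]
grip_width: 0.0004
```

Run:
```python
from h import *
snap('side','s6');snap('wrist','w6');o=ctrl.get_obs();print(o['ee_pos'],o['force'],o['moment'])
a=cv2.imread('pics/s6.png')[130:210,260:340];b=cv2.imread('pics/w6.png')[140:240,260:380]
cv2.imwrite('pics/c6.png',np.hstack([cv2.resize(a,(400,400),interpolation=cv2.INTER_CUBIC),cv2.resize(b,(400,400*100//120),interpolation=cv2.INTER_CUBIC).copy() if 0 else cv2.resize(b,(400,400))]))
print(proj('w6',[.5745,.189,.103]),proj('w6',[.5745,.189,.11]),proj('w6',o['ee_pos']))
```

```text
[0.57391437 0.18682499 0.0791251 ] [ 0.40138722 -1.29737034 -0.1211256 ] [-0.05633127  0.10741941  0.01576128]
(np.float64(318.73403721903685), np.float64(226.65471338072223)) (np.float64(318.77700064244726), np.float64(230.25642759299586)) (np.float64(318.13145127834), np.float64(218.90952923802766))
```

View pics/c6.png

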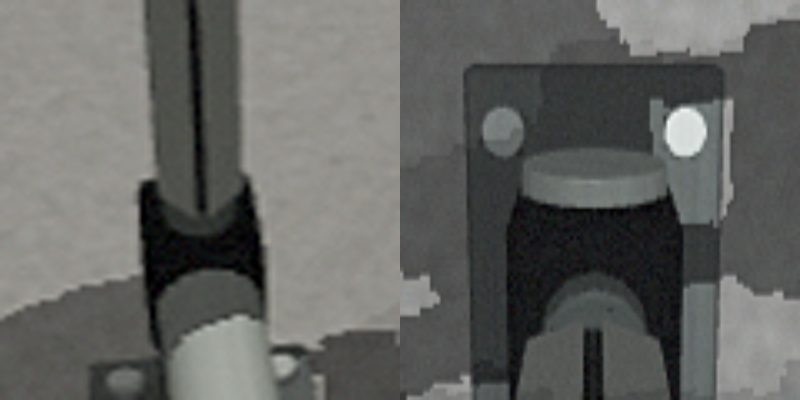

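Allowing for the finger's 16 mm width along y, the visible tip edges fit a tip at z of about 0.108, which is only just reaching the button. The wrist view still shows the button raised. I'll keep descending.

>>> {"op": "play_rows", "data": {"steps": [[[0,0,0.1,0,0,0,0],[0,0,0.2,0,0,0,0],[0,0,0.3,0,0,0,0],[0,0,0.4,0,0,0,0],[0,0,0.4,0,0,0,0],[0,0,0.4,0,0,0,0]]]}}

```text
time_s: 5.58
ee_pos: [0.5739, 0.1868, 0.075]
eef_rot: [3.141, -0.0, -0.105]
force: [0.9, 0.4, 0.6]
grip_width: 0.0002
```

>>> {"op": "play_rows", "data": {"steps": [[[0,0,0.1,0,0,0,0],[0,0,0.2,0,0,0,0],[0,0,0.3,0,0,0,0],[0,0,0.3,0,0,0,0],[0,0,0.3,0,0,0,0]]]}}

```text
time_s: 6.0
ee_pos: [0.574, 0.1868, 0.0723]
eef_rot: [3.141, -0.0, -0.106]
force: [-1.9, -0.4, 5.0]
grip_width: 0.0003
```

Run:
```python
from h import *
snap('side','s7');snap('wrist','w7');o=ctrl.get_obs();print(o['ee_pos'],o['force'],o['moment'],o['tau'].round(2))
a=cv2.imread('pics/s7.png')[130:210,260:340];b=cv2.imread('pics/w7.png')[140:240,260:380]
cv2.imwrite('pics/c7.png',np.hstack([cv2.resize(a,(400,400),interpolation=cv2.INTER_CUBIC),cv2.resize(b,(400,400))]))
```

```text
[0.57397676 0.18683257 0.0722726 ] [-1.8930406  -0.85961304  5.12834458] [-0.15264806  0.44069225  0.00098861] [ -0.06 -59.55 -31.62   0.07  -0.53   0.  ]
```

View pics/c7.png

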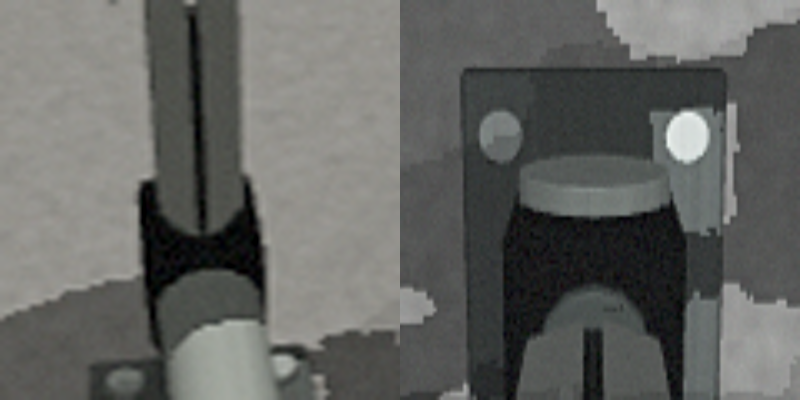

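The button's side wall has nearly disappeared and the force is now 5 N, so the press has begun. Going a little further to the hard stop.

>>> {"op": "play_rows", "data": {"steps": [[[0,0,0.1,0,0,0,0],[0,0,0.15,0,0,0,0],[0,0,0.15,0,0,0,0],[0,0,0.15,0,0,0,0]]]}}

```text
time_s: 6.43
ee_pos: [0.5741, 0.1869, 0.072]
eef_rot: [3.141, -0.001, -0.105]
force: [-6.8, -1.3, 14.5]
grip_width: 0.0003
```

The hard stop is reached: 14.5 N for 0.3 mm of motion. The real tip is therefore at 0.103, about 31 mm above the reported z. Next I rise and go over the neck with the gripper open.

>>> {"op": "play_rows", "data": {"steps": [[[0,0,-2,0,0,0,0],[0,0,-5,0,0,0,0.2],[0,3,-5.5,0,0,0,0.6],[0.1,7,-5.5,0,0,0,0.8],[0.1,11,-5.5,0,0,0,0.8],[0.1,14,-5.5,0,0,0,0.8],[0.1,16,-5.5,0,0,0,0.8],[0.1,17.5,-5.5,0,0,0,0.8],[0.1,17.5,-5.5,0,0,0,0.8],[0.1,17.5,-5.5,0,0,0,0.8],[0.1,17.5,-5.5,0,0,0,0.8],[0.1,17.5,-5.5,0,0,0,0.8]]]}}

```text
time_s: 7.43
ee_pos: [0.5567, 0.0137, 0.127]
eef_rot: [3.141, -0.001, -0.104]
force: [0.2, 0.1, 0.4]
grip_width: 0.0705
```

Run:
```python
from h import *
snap('side','s8');snap('wrist','w8');o=ctrl.get_obs();print(ctrl.grip_depth,o['ee_pos'],o['eef_rot'],o['force'],o['grip_width'])
a=cv2.imread('pics/s8.png')[130:350,210:430];b=cv2.imread('pics/w8.png')[100:400,170:470]
cv2.imwrite('pics/c8.png',np.hstack([cv2.resize(a,(400,400),interpolation=cv2.INTER_CUBIC),cv2.resize(b,(400,400))]))
x=o['ee_pos']
print(proj('s8',x+[.04,-.008,.03]),proj('s8',x+[-.04,-.008,.03]),proj('w8',[.5565,.013,.08]),proj('s8',[.5565,.013,.08]))
```

```text
0.0188 [0.55663931 0.01359143 0.1270185 ] [ 3.14127195e+00 -8.17400448e-04 -1.04385078e-01] [ 0.13159819 -0.46168109  0.09647593] 0.07452805670269294
(np.float64(351.12337423907877), np.float64(232.16782510661315)) (np.float64(282.47045587055436), np.float64(245.2784435814875)) (np.float64(317.8997574247013), np.float64(203.78941388944241)) (np.float64(316.20820461549266), np.float64(274.61004684744944))
```

View pics/c8.png

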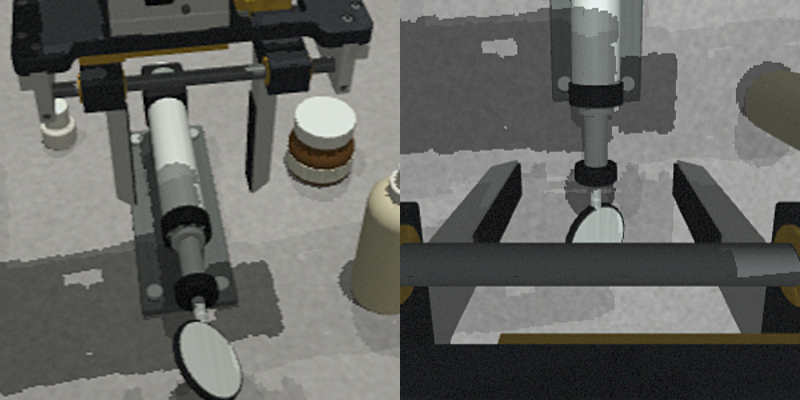

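Side view: fingertips at (280,242) and (348,234), matching a tip about 30 mm above the reported TCP. In the wrist view the neck is at (318,205) against a prediction of 204, centred between the fingers. Now I descend so the tip sits at about 0.061, then close.

>>> {"op": "play_rows", "data": {"steps": [[[0,0,3,0,0,0,0.8],[0,0,6,0,0,0,0.8],[0,0,8,0,0,0,0.8],[0,0,9.3,0,0,0,0.8],[0,0,9.7,0,0,0,0.8],[0,0,9.7,0,0,0,0.8],[0,0,9.7,0,0,0,0.5],[0,0,9.7,0,0,0,0.3],[0,0,9.7,0,0,0,0],[0,0,9.7,0,0,0,0],[0,0,9.7,0,0,0,0],[0,0,9.7,0,0,0,0],[0,0,9.7,0,0,0,0],[0,0,9.7,0,0,0,0]]], "force": 45}}

```text
time_s: 8.7
ee_pos: [0.5567, 0.0135, 0.0301]
eef_rot: [3.141, -0.001, -0.104]
force: [-0.7, -0.6, 0.3]
grip_width: 0.0258
```

>>> {"op": "play_rows", "data": {"steps": [[[0,0,0,0,0,0,0],[0,0,0,0,0,0,0],[0,0,0,0,0,0,0],[0,0,0,0,0,0,0],[0,0,0,0,0,0,0]]]}}

```text
time_s: 9.12
ee_pos: [0.5561, 0.0136, 0.03]
eef_rot: [3.141, 0.001, -0.104]
force: [-5.5, -0.4, 3.0]
grip_width: 0.0147
```

Run:
```python
from h import *
snap('side','s9');o=ctrl.get_obs();print(o['ee_pos'],o['force'],o['grip_width'])
a=cv2.imread('pics/s9.png')[200:360,240:400]
cv2.imwrite('pics/c9.png',cv2.resize(a,(560,560),interpolation=cv2.INTER_CUBIC))
```

```text
[0.55605174 0.01356402 0.03000944] [-5.10612162e+00  2.85073067e-03  2.76140437e+00] 0.015223741649760843
```

The opening of 15 mm matches the 16 mm neck, so it's gripped. Pulling to the first stop.

>>> {"op": "play_rows", "data": {"steps": [[[0,0.5,0,0,0,0,0],[0,1.2,0,0,0,0,0],[0,2,0,0,0,0,0],[0,2.8,0,0,0,0,0],[0,3.6,0,0,0,0,0],[0,4.4,0,0,0,0,0],[0,5,0,0,0,0,0],[0,5.5,0,0,0,0,0],[0,5.5,0,0,0,0,0],[0,5.5,0,0,0,0,0]]]}}

```text
time_s: 10.0
ee_pos: [0.5502, -0.0413, 0.0299]
eef_rot: [3.141, 0.001, -0.105]
force: [-2.2, 4.1, 0.9]
grip_width: 0.0145
```

The spring pulls back at about 4 N, as expected for the first section. On to the second stop, another 6.4 cm.

>>> {"op": "play_rows", "data": {"steps": [[[0,0.4,0,0,0,0,0],[0,1,0,0,0,0,0],[0,1.7,0,0,0,0,0],[0,2.5,0,0,0,0,0],[0,3.3,0,0,0,0,0],[0,4.1,0,0,0,0,0],[0,4.9,0,0,0,0,0],[0,5.5,0,0,0,0,0],[0,6,0,0,0,0,0],[0,6.3,0,0,0,0,0],[0,6.4,0,0,0,0,0],[0,6.4,0,0,0,0,0],[0,6.4,0,0,0,0,0]]]}}

```text
time_s: 11.08
ee_pos: [0.5435, -0.104, 0.0299]
eef_rot: [-3.141, 0.001, -0.105]
force: [-2.4, 8.8, 1.0]
grip_width: 0.015
```

>>> {"op": "play_rows", "data": {"steps": [[[0,0.1,0,0,0,0,0],[0,0.2,0,0,0,0,0],[0,0.25,0,0,0,0,0],[0,0.25,0,0,0,0,0],[0,0.25,0,0,0,0,0],[0,0.25,0,0,0,0,0],[0,0.25,0,0,0,0,0]]]}}

```text
time_s: 11.67
ee_pos: [0.5433, -0.1054, 0.0298]
eef_rot: [-3.14, 0.002, -0.104]
force: [-1.6, 8.8, 1.7]
grip_width: 0.0146
```

Run:
```python
from h import *
snap('side','s10');o=ctrl.get_obs();print(o['ee_pos'],o['force'],o['grip_width'],o['time_s'])
a=cv2.imread('pics/s10.png')[120:400,180:500]
cv2.imwrite('pics/c10.png',cv2.resize(a,(686,600),interpolation=cv2.INTER_CUBIC))
```

```text
[ 0.54330704 -0.1054192   0.02980846] [-2.37969256  9.04689444  1.47791336] 0.014758678096232637 11.7167
```

View pics/c10.png

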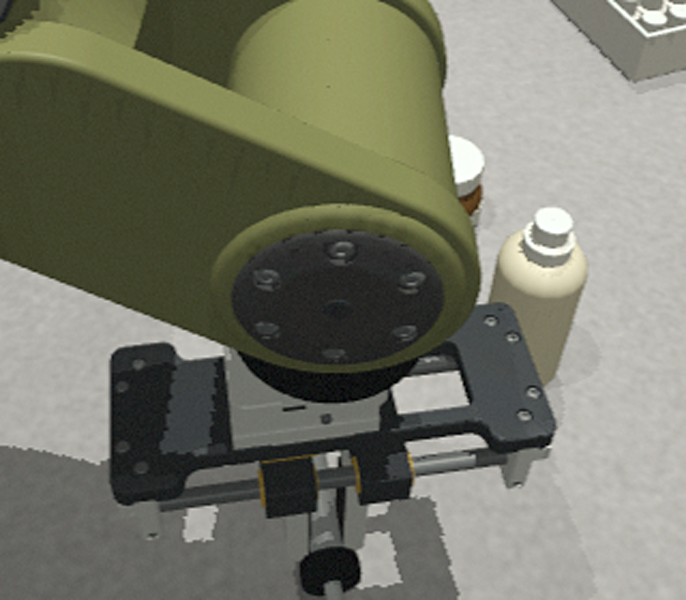

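The view shows the flange well out at about (334,386), with the bottle and jar standing. The force is still only the 9 N spring, so I'll nudge on until the stop shows.

>>> {"op": "play_rows", "data": {"steps": [[[0,0.1,0,0,0,0,0],[0,0.2,0,0,0,0,0],[0,0.2,0,0,0,0,0],[0,0.2,0,0,0,0,0]]], "force": 55}}

```text
time_s: 12.05
ee_pos: [0.5432, -0.1059, 0.0298]
eef_rot: [-3.138, 0.002, -0.103]
force: [-1.3, 12.6, 1.2]
grip_width: 0.0149
```

The stop shows: only 0.5 mm moved of the 2 mm commanded, and the force rose to 12.6 N. Holding there to check that it is steady.

>>> {"op": "play_rows", "data": {"steps": [[[0,0.2,0,0,0,0,0],[0,0.2,0,0,0,0,0],[0,0.2,0,0,0,0,0],[0,0.2,0,0,0,0,0],[0,0.2,0,0,0,0,0],[0,0.2,0,0,0,0,0],[0,0.2,0,0,0,0,0],[0,0.2,0,0,0,0,0]]]}}

```text
time_s: 12.72
ee_pos: [0.5432, -0.1059, 0.0297]
eef_rot: [-3.136, 0.002, -0.103]
force: [-0.8, 16.1, 1.7]
grip_width: 0.0147
```

Run:
```python
from h import *
snap('side','s11');o=ctrl.get_obs();print(o['ee_pos'],o['force'],o['grip_width'],o['time_s'],abs(o['joint_vel']).max())
d=np.array([-.107,-.994,0]);f=np.array([.554,-.010,.08])+.12*d
print('flange expected',proj('s11',f),'seen ~(334,386)')
a=cv2.imread('pics/s11.png')[300:400,270:400];cv2.imwrite('pics/c11.png',cv2.resize(a,None,fx=4,fy=4,interpolation=cv2.INTER_CUBIC))
```

```text
[ 0.54322271 -0.10591662  0.02971033] [-0.73641228 16.1087748   1.76394453] 0.015121225446546661 12.7667 0.0011085864710934582
flange expected (np.float64(334.2838660030642), np.float64(386.0647656705105)) seen ~(334,386)
```

View pics/c11.png

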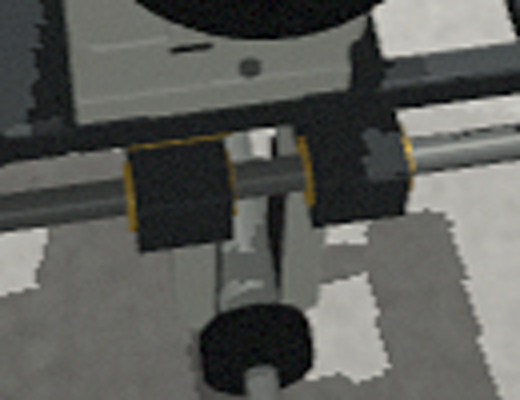

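The flange is at about (334,387), exactly where 120 mm of travel predicts. The grip holds, the force is a steady 16 N against the stop, and the arm is at rest. Handing in.

```bash
python3 -c "
from station import ctrl
print(ctrl.hand_in())
o=ctrl.get_obs();print(o['ee_pos'],o['force'],o['grip_width'],o['time_s'])"
```

```text
the job is handed in; nothing more can be done
None
the job is handed in; nothing more can be done
```

I pressed the release button to its hard stop, gripped the neck behind the flange and pulled the rod about 120 mm to the second stop. I handed in at about 12.8 s with the gripper still holding; no verdict was reported.

**Last checks:**
- **Button:** the press met 14.5 N with only 0.3 mm of further motion. I did not look at the button again after the pull, but the rod moved freely.
- **Extension:** the flange sits at about (334,387) in the side view, where 120 mm of travel predicts (334,386).
- **Second stop:** another 2 mm of commanded pull moved the tool 0 mm, and the force rose to a steady 16 N. The spring alone pulls about 9 N.
- **Grip:** the opening stayed at 15 mm on the 16 mm neck, with the arm at rest.
- **Bystanders:** the bottle and jar were seen standing in the last wide view. The pump cap was hidden by the arm then, and I never moved near it.

**Disagreement:** the real fingertips were about 30 mm higher than the reported tool position. My first press therefore stopped short of the button. I found this in the side view, corrected for it by touch and image, and used the same offset for the grasp.

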